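Swing out the draining hook and hang the basket of washed sherds

ROBOT

A 6-joint arm with a two-finger parallel gripper is mounted at the origin on the work surface. World frame = base frame: x ahead of the robot, y to its left, z up, the work surface at z = 0. Lengths are in m, angles in degrees, forces in N, time in s.
With the tool pointing down it reaches from about 0.4 to 0.825 m from the base axis. Payload 7 kg.
Tool frame: the origin (TCP) lies on the mounting face of the last link; the fingertips stand 178 mm ahead of it and the grasp point (between the pads) lies 159 mm ahead of it; z points along the fingers, y is the direction in which the jaws open and shut (so a half turn about z gives the same grasp; the last joint's range is limited). The gripper opens to 88 mm and grips with 3 to 60 N. Pads are 19 mm wide; open, the fingers measure 130 mm over their backs; the gripper's body (78 mm by 193 mm) begins 47 mm behind the grasp point.
Start: joints at [-49.441, 20.546, 0.682, 0, -70.136, -16.507], TCP at [0.275, -0.616, 0.405] pointing down, gripper open.
Joint ranges: [-176.03, 176.03], [-82.01, 121.73], [-58.28, 71.71], [-173.87, 95.51], [-174.79, -0.11], [-173.66, 173.66]. Speed limits (degrees/s): [136.94, 136.94, 172.46, 180, 180, 180].

INTERFACE

Orientations are given as [roll, pitch, yaw] about the fixed x, y, z axes, in that order (R = Rz(yaw) Ry(pitch) Rx(roll)).
In Python, from cell import sense, grab_frame, job_done, masks_of gives the robot as it stands.
- The arm moves only by the tool carry_out, never from a script. Its argument "increments" is text: rows parted by semicolons, each of 5 numbers parted by spaces: the shift along the tool's x, y, z in cm, then the turn about the tool's z in units of 6 degrees (1.0 is 6 degrees), then the opening, from -1 (shut) to 1 (fully open), so that 0 is half open. A call has exactly 5 rows; each row shifts and turns the pose as measured when the row begins, along the tool's axes as they then stand; what a row does not reach is not made up. A row lasts 1/12 s, in which the tool goes at most 41.7 mm and 7.16 degrees, less where a joint would pass 70% of its speed; a pose out of reach is approached as far as the arm can. A call with a gripper value outside its range is refused whole. The fingers move at their own pace and stop on an object; "force" is the grip in N (left out, the last holds). Time passes only in rows, so rows that do not move let the fingers close, or fill a call up. It gives the time, the measured TCP pose, the force and the opening at its end, in the units of the state.
- sense(): the state, without advancing time (a new reading comes with each control period).
- grab_frame(name): name is "scene" or "top"; returns a dict with "color" (480x640x3 uint8, blue, green, red), "fx", "fy", "cx", "cy" (pixels), "rvec" (rotation vector, rad) and "tvec" (3), from world to camera coordinates, as OpenCV has them. Camera axes: x right, y down, z forward; pixel columns grow to the right and rows downward; lengths in m; the calibration is good to about 2 mm. A picture is of the moment at which its call begins. There is no depth.
- job_done(): hands the job in, once; it reports no verdict.
Trained networks look in a picture, given as the dict that the camera call returned (one of the last four; its "shot" number tells which), for a name from the list of things; names that differ only in an ending like _2 or _b are one class to them, and where a whole thing is asked for, a point or a joint stands for the part that bears it (a point fixed in the world has none). Each returns a list of dicts, best first, with "p" (0 to 1); they miss things now and then, are a little off and sometimes report something else, mostly with a low value. They report only what shows in the picture. A call takes as long as a camera call. They do not tell look-alikes from the thing itself.
- masks_of(picture, name): "pixels" (480x640 bool, what is visible of it) and "at" ([column, row] in pixels, amid what is visible of it).
The state is a dict: "time_s": time; "q": joint angles; "qd": joint speeds; "joint_torque": joint torques, N m; "eef_pos": TCP position; "eef_rot": TCP orientation; "ft_force": force on the tool from outside, world axes, zero at the start; "wrist_torque": the same for the moment, N m; "finger_gap": finger opening in m.
Only numpy, scipy, OpenCV 4.12 (cv2) and the standard library are available. Lean on these libraries where they do the work, as an engineer would, in place of code of your own. Each camera call takes 0.05 s, during which the arm holds its last target. There are 200 camera calls.

TASK

Swing the swivel hook of the draining stand round until it comes up firmly against its stop over the drip pan (feel it bear there, but do not ram it), then hang the basket of washed sherds on it by the bail, the bail lying in the dips at the ends of both prongs. Let the hook take the basket's weight gently before you let go of the wooden grip, and leave the big sherd, the scrubbing brush and the jar where they lie.

Things in the scene. Friction and masses are not known exactly. Their poses are not given: they have to be found in the camera images.
- hook (a joint): Turn of the swivel hook on its post, rad: 0 = pointing along minus x of pivot, out over the middle of the drip pan; negative = swung away (starts -1.4 to -1.0); grows counter-clockwise from above. Its stop meets it somewhere between -0.3 and +0.3. Stiff friction bearing: about 4 N across a prong 100 mm from the post turns it, and it stays where left.
- pivot (a point): On the post's axis, 236 mm above the bench, at the hook arm's centre line; fixed, does not turn with the hook. Post 18 mm thick on a flat foot, its cap ends 24 mm above this point. A steel drip pan, 190 x 210 mm, rim 39 mm above the bench, lies in front of the post, its middle 142 mm along minus x; z up.
- stand: Draining stand, fixed; origin on the bench under the post's axis, axes as at pivot. The stop is a steel pin on a collar clamped round the post, 45 mm from the axis; it meets the side of the hook's arm. Each user clamps it a little differently: its place is not given and must be felt. A push of 8 to 15 N across a prong 110 mm from the post bears well on it; 20 N is too much.
- hook_seat (a point): On the hook: midway between its two prongs, where the centre of the basket's grip lies once the bail is seated; 150 mm from the post's axis, 238 mm above the bench. x points outward along the arm, y across the prongs, z up. Under it each prong has a dip 6 mm deep, 8 mm wide at the bottom, sloping up on both sides, that takes the bail.
- cross_rod (a point): On the hook, 70 mm from the post's axis: middle of the cross rod that joins arm and prongs (8 mm round steel rod, level). From it two parallel prongs run outward, centre lines 36 mm either side, 64 mm free between them, level to 12 mm short of the seat. Inboard lie the arm, 16 mm wide, and the hub, 32 mm across.
- prong_tip (a point): On the hook, midway between the two upturned prong ends, at their top: 17 mm further out than the seat and 26 mm higher (264 mm above the bench). The upturn begins 4 mm outward of the seat.
- basket_grip (a point): Centre of the wooden grip in the middle of the basket's bail, 155 mm above the basket's underside. Grip flat-sided: 16 mm thick (x), 44 mm long (y), 20 mm high (z). The bail is an 8 mm steel rod along y through the grip, bare and straight from the grip's ends to 50 mm either side of the centre, then bent down to legs 61 mm from the centre. Rigid with the basket; z up.
- basket_base (a point): Middle of the basket's underside, standing on the bench at the start. Wire basket 110 mm (x) x 116 mm (y), 62 mm high, with sherds in it, 0.3 to 0.65 kg in all; the same either way round.
- big_sherd: Bystander: a flat piece of pot about 100 mm across and 15 mm thick lying on the bench; origin at its underside.
- scrub_brush: Bystander: wooden scrubbing brush 150 x 42 x 36 mm, bristles down; origin at the centre of its underside, x along its length.
- jar: Bystander: capped jar 68 mm in diameter and 100 mm high; origin at the centre of its underside.
Mind the look-alikes: they are no part of the job. Leave any green look-alike of the part that bears basket_grip alone.

How it is judged (in metres and radians):
On the way, in this order (a step that is already met when the one before it is completed fails the run):
1. the hook, out over the drip pan, bears on its stop with more than 8 N (at the pin) (value of joint hook above -0.37 rad and contact force between hook and stop_collar above 8 N), for 0.2 s.
2. the bail is over the hook's seat and the hook carries at least 2 N of the basket while the gripper still holds it (distance between basket_grip and hook_seat below 0.02 m and contact force between basket and hook above 2 N and contact force between the fingers and basket above 1 N), for 0.2 s.
At the end, for the whole second after the job is handed in: The basket hangs at rest on the hook, bail in the dips of both prongs (grip centre within 5 mm along the arm and +3/-4 mm in height of the seat, square within 0.1 rad, upright within 0.15 rad); the hook still points out over the pan (joint within 0.37 rad of 0) (value of joint hook between -0.37 and 0.37 rad and x of basket_grip in the frame of hook_seat between -0.005 and 0.005 m and z of basket_grip in the frame of hook_seat between -0.004 and 0.003 m and angle between the y axis of basket_grip and the y axis of hook_seat, either way round below 0.1 rad and angle between basket_grip's own z axis and vertical below 0.15 rad and contact force between basket and hook above 2 N and linear speed of basket below 0.03 m/s); the robot touches nothing.
It fails at once if the hook is rammed against its stop: 40 N or more at the pin (contact force between hook and stop_collar above 40 N).
It fails at once if the basket is forced on the hook with 15 N or more (contact force between basket and hook above 15 N).
It fails at once if the basket is tipped by more than 0.6 rad (angle between basket_grip's own z axis and vertical above 0.6 rad).
It fails at once if the big sherd, the brush or the jar is moved by more than 20 mm (distance of any of big_sherd, scrub_brush, jar from where it was at the start of the episode above 0.02 m).
It also fails if it takes over 72 s, if anything falls off the work surface, if the arm or the gripper's body presses on something with over 40 N, if the wrist force passes 120 N, or if a joint passes its speed limit or range.

## Working session

There is one attempt and no reset: what is moved stays moved. The work goes in short steps, Python scripts to look and compute and a tool call to move; the robot and the scene stay as the last step left them, time stands still between calls to the robot, and variables do not carry over. Pictures are saved under pics/ and viewed, about 8 in all and at most 12, crops included, and the job is handed in when it is done.

Besides the shell and the picture viewer there is one more tool, called after "Request:" in YAML: its name, and indented under it one key for each argument. carry_out: Moves the arm, as the interface text tells. Its arguments: {"type":"object","properties":{"increments":{"type":"string"},"force":{"type":"number"}},"required":["increments"]}

```bash
mkdir -p pics; ls; python3 - <<'E'
from cell import *
import cv2
print(sense())
for n in("scene","top"):
    f=grab_frame(n); cv2.imwrite(f"pics/{n}0.png",f["color"])
    print(n,f["fx"],f["cx"],f["cy"],f["rvec"],f["tvec"],f["shot"])
    for k in("hook","stand","basket_grip","big_sherd","scrub_brush","jar"):
        print(k,[(round(d["p"],2),d["at"],int(d["pixels"].sum())) for d in masks_of(f,k)])
E
```

```text
pics
{'time_s': 0.0, 'q': array([-4.94422099e+01,  2.05921147e+01,  6.35226873e-01, -1.81738517e-02,
       -7.01339273e+01, -1.65068713e+01]), 'qd': array([ 0.00290292, -0.09352488, -0.07379845, -0.04503294, -0.03638136,
       -0.07435294]), 'joint_torque': array([ 3.24252669e-04, -5.82723498e+01,  2.93041545e+01,  6.99675098e+00,
        6.74502837e-03, -2.27330665e-04]), 'eef_pos': array([ 0.27502282, -0.61624119,  0.40373192]), 'eef_rot': array([ 1.79908073e+02, -9.42513353e-03, -1.55955263e+02]), 'ft_force': array([-0.24930655, -0.09027302, -0.49037667]), 'wrist_torque': array([ 0.01183578, -0.07626753,  0.01145516]), 'finger_gap': 0.0875716333772789}
scene 448.58703518476347 318.7448061771265 236.5676572864125 [ 0.9073486   2.61361817 -0.96182713] [ 0.49454298 -0.06758562  1.21598771] 1
hook [(0.89, [411.6, 308.7], 1250)]
stand [(0.67, [360.5, 373.8], 17502), (0.39, [305.9, 233.2], 2734)]
basket_grip [(0.89, [305.8, 234.1], 2524), (0.85, [387.5, 235.0], 2958)]
big_sherd [(0.67, [204.7, 255.6], 493), (0.16, [360.8, 371.2], 17643)]
scrub_brush [(0.87, [247.3, 195.7], 883), (0.69, [204.3, 259.9], 476)]
jar [(0.74, [225.6, 311.1], 1367), (0.2, [413.2, 311.2], 1095)]
top 603.9553023181232 325.4637600022431 241.2585053208145 [ 2.12680978 -2.16465244  0.14433054] [-0.11695748  0.55543562  1.49419427] 2
hook [(0.78, [199.1, 241.9], 776)]
stand [(0.62, [239.7, 224.7], 10129), (0.55, [459.1, 258.4], 1029), (0.17, [196.7, 245.6], 753)]
basket_grip [(0.9, [319.5, 335.7], 1434), (0.42, [342.6, 163.2], 738)]
big_sherd [(0.74, [413.4, 183.5], 499), (0.65, [378.1, 271.4], 2150)]
scrub_brush [(0.87, [458.3, 256.5], 1010), (0.68, [197.2, 245.4], 775), (0.2, [413.5, 185.9], 462)]
jar [(0.79, [342.7, 161.1], 737)]
```

View pics/scene0.png

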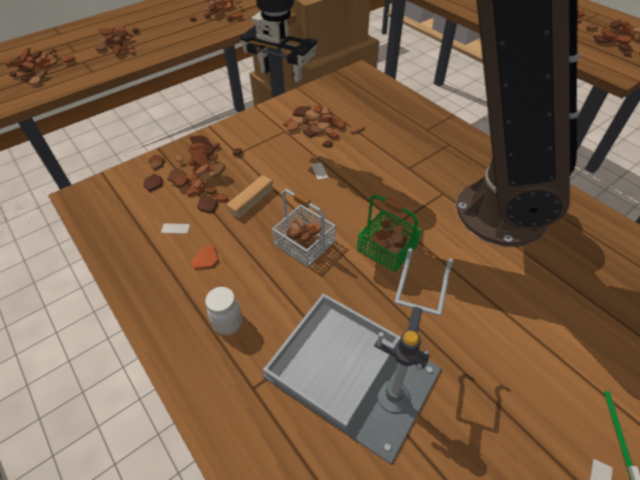

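View pics/top0.png

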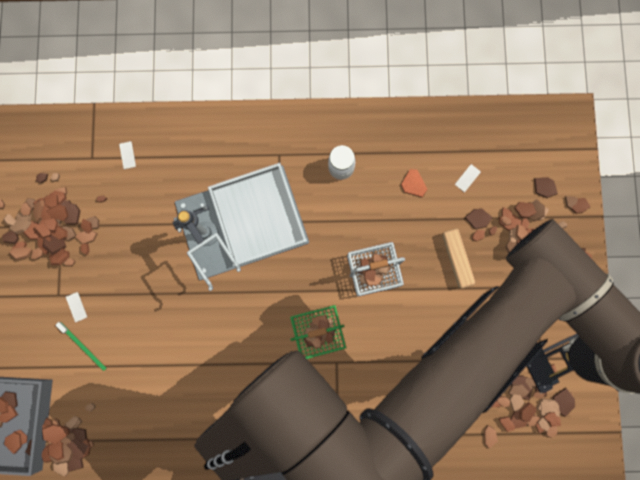

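The scene shows the steel basket with wooden grip at scene (303,234) / top (377,268), and a green one at scene (388,236) / top (319,333). The green one is the look-alike, so the steel one is meant. The hook points towards the robot at scene (425,280) / top (213,260), its post is at top (184,216), and the pan is at top (258,213). Next is an enlarged crop of the basket and hook.

```bash
python3 - <<'E'
import cv2,numpy as np
s=cv2.imread("pics/scene0.png");t=cv2.imread("pics/top0.png")
c=lambda im,x,y,w,h:cv2.resize(im[y:y+h,x:x+w],(400,300),interpolation=cv2.INTER_CUBIC)
o=np.vstack([np.hstack([c(s,255,180,100,75),c(s,345,240,133,100)+0]),np.hstack([c(t,330,235,100,75),c(t,150,195,133,100)])])
cv2.imwrite("pics/crop1.png",o)
E
```

```text
(no output)
```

View pics/crop1.png

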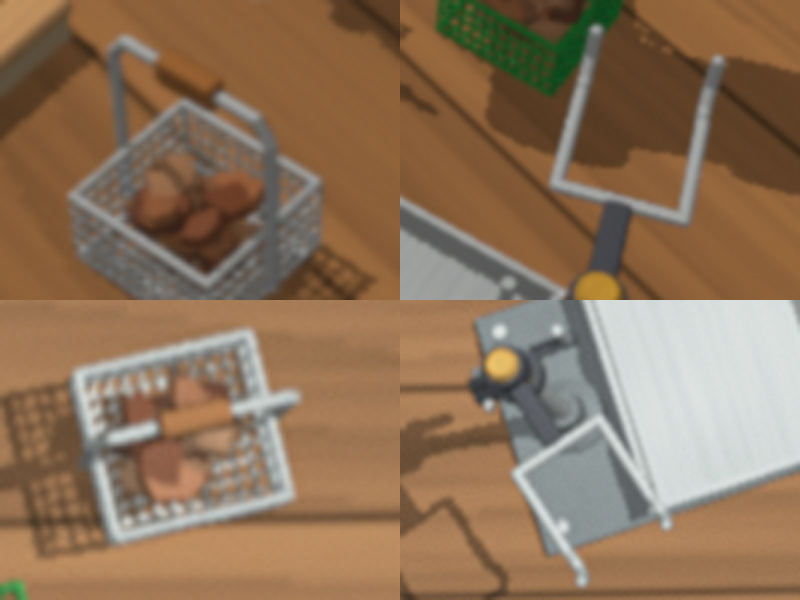

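Top-left and bottom-left panels show the steel basket with its brown wooden grip, at scene (302,199) / top (379,264). The right panels show the cap, cross rod corners and prong tips clearly. Next I triangulate.

```bash
cat > geo.py <<'E'
import numpy as np,cv2
from cell import *
def cam(f):
    R=cv2.Rodrigues(np.array(f["rvec"],float))[0]
    K=np.array([[f["fx"],0,f["cx"]],[0,f["fy"],f["cy"]],[0,0,1]]);return K,R,np.array(f["tvec"],float)
def proj(c,p): 
    K,R,t=c; q=K@(R@np.array(p)+t); return q[:2]/q[2]
def atz(c,uv,z):
    K,R,t=c; d=R.T@np.linalg.inv(K)@np.array([*uv,1.]); o=-R.T@t; return o+d*(z-o[2])/d[2]
def tri(c1,u1,c2,u2):
    P=[c[0]@np.c_[c[1],c[2]] for c in(c1,c2)]
    X=cv2.triangulatePoints(P[0],P[1],np.array(u1,float),np.array(u2,float))[:,0];X=X[:3]/X[3]
    return X,max(np.linalg.norm(proj(c1,X)-u1),np.linalg.norm(proj(c2,X)-u2))
E
python3 - <<'E'
from geo import *
np.set_printoptions(precision=4,suppress=True)
S=cam(grab_frame("scene"));T=cam(grab_frame("top"))
pts=dict(grip=((302.5,199),(378.75,264.5),.155),bailA=((285.5,190.5),(403,260),.155),bailB=((322.5,212.5),(353,270.5),.155),
cap=((410.5,334.1),(183.9,215.9),.26),tip1=((410.5,250),(238.8,269.1),.264),tip2=((450.7,260.6),(210.5,288.1),.264),
c1=((396.9,300.8),(216.5,234.2),.236),c2=((439.7,311.8),(188.2,252.5),.236),
pA=((325,297),(306,241),.039),pB=((265,373),(285,167),.039),)
for k,(s,t,z) in pts.items(): print(k,*tri(S,s,T,t),"at z: S",atz(S,s,z),"T",atz(T,t,z))
pc=[atz(T,u,.039)[:2] for u in((210,190),(285,167),(306,241),(235,268))]; print("pan",np.array(pc),np.mean(pc,0))
for k,z in(("jar",.05),("scrub_brush",.018),("big_sherd",.008)):
    f=grab_frame("scene"); print(k,atz(cam(f),masks_of(f,k)[0]["at"],z))
E
```

```text
grip [ 0.4794 -0.25    0.154 ] 0.6172377193035705 at z: S [ 0.479  -0.2481  0.155 ] T [ 0.4799 -0.2505  0.155 ]
bailA [ 0.4894 -0.3076  0.1442] 1.1572936517263488 at z: S [ 0.4934 -0.2958  0.155 ] T [ 0.4894 -0.3072  0.155 ]
bailB [ 0.4671 -0.19    0.1498] 0.3973065262237374 at z: S [ 0.4695 -0.1855  0.155 ] T [ 0.467  -0.1902  0.155 ]
cap [0.5837 0.1806 0.2593] 0.03475675106271188 at z: S [0.584  0.1809 0.26  ] T [0.5835 0.1804 0.26  ]
tip1 [0.4643 0.0611 0.2584] 1.033285186231021 at z: S [0.4669 0.0651 0.264 ] T [0.4644 0.0594 0.264 ]
tip2 [0.4247 0.1219 0.257 ] 0.659779326036882 at z: S [0.4292 0.1254 0.264 ] T [0.4246 0.12   0.264 ]
c1 [0.5453 0.1141 0.2347] 0.7152765656591945 at z: S [0.5452 0.1154 0.236 ] T [0.5455 0.1133 0.236 ]
c2 [0.5055 0.1753 0.2374] 0.2270881842202811 at z: S [0.5045 0.1752 0.236 ] T [0.5058 0.1755 0.236 ]
pA [ 0.5554 -0.0753  0.0243] 1.7062438710093568 at z: S [ 0.5585 -0.0651  0.039 ] T [ 0.5548 -0.0774  0.039 ]
pB [ 0.7583 -0.0211 -0.0025] 1.9264938753005336 at z: S [ 0.762  -0.0006  0.039 ] T [ 0.7488 -0.0255  0.039 ]
pan [[ 0.6917  0.1679]
 [ 0.7488 -0.0255]
 [ 0.5548 -0.0774]
 [ 0.4892  0.1028]] [0.6211 0.0419]
jar [ 0.758  -0.1662  0.05  ]
scrub_brush [ 0.5024 -0.4718  0.018 ]
big_sherd [ 0.7069 -0.356   0.008 ]
```

```bash
cat > plan.py <<'E'
# usage: plan.py x y z yaw nrows  (TCP target) -> rows in tool axes
import sys,numpy as np
from cell import sense
def plan(x,y,z,yaw,n,start=None):
    s=sense(); p=np.array(s["eef_pos"]);w=s["eef_rot"][2]
    if start is not None: p=np.array(start[:3]);w=start[3]
    n=int(n); d=(np.array([x,y,z])-p)/n; dw=((yaw-w+180)%360-180)/n; out=[]
    for i in range(n):
        a=np.radians(w+i*dw); c,sn=np.cos(a),np.sin(a)
        v=np.array([d[0]*c+d[1]*sn, d[0]*sn-d[1]*c, -d[2]])*100
        out.append("%.1f %.1f %.1f %.2f"%(*v,-dw/6))
    return out,np.linalg.norm(d)*1000,dw
if __name__=="__main__":
    o,m,dw=plan(*map(float,sys.argv[1:6])); print("mm/row",m,"deg/row",dw)
    for i in range(0,len(o),5): print("; ".join(o[i:i+5]))
E
python3 plan.py 0.43 -0.2 .48 -90 15
```

```text
mm/row 30.041305152718156 deg/row 4.396426949886237
-2.1 2.1 -0.5 -0.73; -2.2 1.9 -0.5 -0.73; -2.4 1.8 -0.5 -0.73; -2.5 1.6 -0.5 -0.73; -2.6 1.4 -0.5 -0.73
-2.7 1.2 -0.5 -0.73; -2.8 1.0 -0.5 -0.73; -2.9 0.8 -0.5 -0.73; -2.9 0.5 -0.5 -0.73; -2.9 0.3 -0.5 -0.73
-3.0 0.1 -0.5 -0.73; -3.0 -0.1 -0.5 -0.73; -2.9 -0.4 -0.5 -0.73; -2.9 -0.6 -0.5 -0.73; -2.8 -0.8 -0.5 -0.73
```

Request:
carry_out:
  increments: "-2.1 2.1 -0.5 -0.7 -1; -2.2 1.9 -0.5 -0.7 -1; -2.4 1.8 -0.5 -0.7 -1; -2.5 1.6 -0.5 -0.7 -1; -2.6 1.4 -0.5 -0.7 -1"
  force: 30

```text
time_s: 1.52
eef_pos: [0.3268, -0.4777, 0.4264]
eef_rot: [179.7, -0.0, -134.6]
ft_force: [0.1, -0.1, 0.2]
finger_gap: 0.0595
```

Request:
carry_out:
  increments: "-2.7 1.2 -0.7 -0.7 -1; -2.8 1.0 -0.7 -0.7 -1; -2.9 0.8 -0.7 -0.7 -1; -2.9 0.5 -0.7 -0.7 -1; -2.9 0.3 -0.7 -0.7 -1"

```text
time_s: 1.93
eef_pos: [0.3803, -0.3325, 0.4632]
eef_rot: [179.7, 0.1, -112.6]
ft_force: [1.7, -0.4, -0.5]
finger_gap: 0.0267
```

```bash
python3 plan.py 0.448 0.194 .48 -57.4 15
```

```text
mm/row 35.41040700974954 deg/row 3.678758782125503
-3.4 0.9 -0.1 -0.61; -3.5 0.7 -0.1 -0.61; -3.5 0.5 -0.1 -0.61; -3.5 0.3 -0.1 -0.61; -3.5 0.0 -0.1 -0.61
-3.5 -0.2 -0.1 -0.61; -3.5 -0.4 -0.1 -0.61; -3.5 -0.6 -0.1 -0.61; -3.4 -0.9 -0.1 -0.61; -3.4 -1.1 -0.1 -0.61
-3.3 -1.3 -0.1 -0.61; -3.2 -1.5 -0.1 -0.61; -3.1 -1.7 -0.1 -0.61; -3.0 -1.9 -0.1 -0.61; -2.9 -2.1 -0.1 -0.61
```

Request:
carry_out:
  increments: "-3.4 0.9 -0.2 -0.6 -1; -3.5 0.7 -0.2 -0.6 -1; -3.5 0.5 -0.2 -0.6 -1; -3.5 0.3 -0.2 -0.6 -1; -3.5 0 -0.2 -0.6 -1"

```text
time_s: 2.35
eef_pos: [0.4026, -0.1508, 0.4763]
eef_rot: [-179.9, 0.1, -93.7]
ft_force: [0.3, -1.1, 1.0]
finger_gap: 0.0005
```

Request:
carry_out:
  increments: "-3.5 -0.2 -0.2 -0.6 -1; -3.5 -0.4 -0.2 -0.6 -1; -3.5 -0.6 -0.2 -0.6 -1; -3.4 -0.9 -0.2 -0.6 -1; -3.4 -1.1 -0.2 -0.6 -1"

```text
time_s: 2.77
eef_pos: [0.42, 0.0327, 0.4898]
eef_rot: [-179.5, 0.1, -74.8]
ft_force: [0.6, 0.5, -0.5]
finger_gap: 0.0005
```

Request:
carry_out:
  increments: "-3.3 -1.3 -0.1 -0.6 -1; -3.2 -1.5 -0.1 -0.6 -1; -3.1 -1.7 -0.1 -0.6 -1; -3.0 -1.9 -0.1 -0.6 -1; -2.9 -2.1 -0.1 -0.6 -1"

```text
time_s: 3.18
eef_pos: [0.4353, 0.2179, 0.4994]
eef_rot: [-179.1, 0.0, -55.7]
ft_force: [0.4, 0.1, 0.2]
finger_gap: 0.0005
```

```bash
python3 plan.py 0.455 0.187 .397 -57.4 5
```

```text
mm/row 21.757617418575727 deg/row -0.34447670410013986
0.7 0.0 2.0 0.06; 0.7 0.0 2.0 0.06; 0.7 0.0 2.0 0.06; 0.7 0.0 2.0 0.06; 0.7 0.0 2.0 0.06
```

Request:
carry_out:
  increments: "0.4 0 2 0.1 -1; 0.4 0 2 0.1 -1; 0.4 0 2 0.1 -1; 0.4 0 2 0 -1; 0.4 0 2 0 -1"

```text
time_s: 3.6
eef_pos: [0.4493, 0.212, 0.4006]
eef_rot: [-178.4, 0.1, -56.7]
ft_force: [-0.3, 0.3, -0.6]
finger_gap: 0.0006
```

```bash
python3 - <<'E'
from geo import *
s=sense();print(s["eef_pos"],s["eef_rot"],s["ft_force"])
P=np.array([.5838,.1806]);R=cv2.Rodrigues(np.array([0,0,0.]))[0]
a=np.radians(-147.4);u=np.array([np.cos(a),np.sin(a)]);n=np.array([u[1],-u[0]])
from scipy.spatial.transform import Rotation as Ro
r=Ro.from_euler("xyz",s["eef_rot"],degrees=True); tip=s["eef_pos"]+r.apply([0,0,.165]);d=tip[:2]-P
print("tip",tip,"radial",d@u,"tang",d@n)
E
```

```text
[0.44926207 0.21195716 0.40062353] [-1.78428759e+02  1.13762150e-01 -5.66681747e+01] [-0.32344048  0.29535364 -0.56231869]
tip [0.45286217 0.21471681 0.23568589] radial 0.09192774704753878 tang 0.09928726351880794
```

Request:
carry_out:
  increments: "1 0.3 0.1 0 -1; 1 0.3 0.1 0 -1; 1 0.3 0.1 0 -1; 0.8 0.3 0.1 0 -1; 0.8 0.3 0.1 0 -1"

```text
time_s: 4.02
eef_pos: [0.4626, 0.1616, 0.3942]
eef_rot: [-178.6, 0.1, -56.6]
ft_force: [-4.8, 3.5, 1.2]
finger_gap: 0.0005
```

Request:
carry_out:
  increments: "1.1 0.5 0 -1 -1; 1.1 0.5 0 -1 -1; 1.1 0.5 0 -1 -1; 1.1 0.5 0 -1 -1; 1.1 0.5 0 -1 -1"

```text
time_s: 4.43
eef_pos: [0.4842, 0.1023, 0.3971]
eef_rot: [-178.0, -0.6, -25.6]
ft_force: [-2.8, 3.3, -1.4]
finger_gap: 0.0004
```

```bash
cat > st.py <<'E'
from geo import *
from scipy.spatial.transform import Rotation as Ro
P=np.array([.5838,.1806])
s=sense();r=Ro.from_euler("xyz",s["eef_rot"],degrees=True); tip=s["eef_pos"]+r.apply([0,0,.165]);d=tip[:2]-P
f=s["ft_force"]; w=s["eef_rot"][2]
print(s["time_s"],"tip",tip.round(4),"yaw",w,"rho",np.hypot(*d),"F tool",r.inv().apply(f).round(1))
a=np.arctan2(d[1],d[0]); rho=np.hypot(*d)
# hook angle if side of fingers (tangential 49.5 mm) touches
h=a+np.arcsin(min(1,.0495/rho)); print("hook dir est deg",np.degrees(h),"joint",np.degrees(h)+74.5,"radial",rho*np.cos(h-a), "tool x minus tangent",w-(np.degrees(h)+90))
E
python3 st.py
```

```text
4.4333 tip [0.4882 0.1067 0.2322] yaw -25.613764178074685 rho 0.12084637878346387 F tool [-4.  -1.7  1.4]
hook dir est deg -118.13434817092416 joint -43.634348170924156 radial 0.11024335474338771 tool x minus tangent 2.5205839928494704
```

Request:
carry_out:
  increments: "0.9 0.4 0 -0.8 -1; 0.9 0.4 0 -0.8 -1; 0.8 0.4 0 -0.7 -1; 0.6 0.3 0 -0.5 -1; 0.4 0.2 0 -0.3 -1"

```text
time_s: 4.85
eef_pos: [0.513, 0.0697, 0.3998]
eef_rot: [-177.9, -1.2, -6.0]
ft_force: [-2.1, 2.2, -1.7]
finger_gap: 0.0004
```

```bash
python3 st.py
```

```text
4.85 tip [0.5171 0.0752 0.235 ] yaw -6.012400719868102 rho 0.12471690649661818 F tool [-2.4 -1.9  1.7]
hook dir est deg -98.94066785914255 joint -24.44066785914255 radial 0.11447295211571248 tool x minus tangent 2.928267139274448
```

Request:
carry_out:
  increments: "0.3 0.1 0.05 -0.2 -1; 0.3 0.1 0.05 -0.2 -1; 0.3 0.1 0.05 -0.2 -1; 0.3 0.1 0.05 -0.2 -1; 0.3 0.1 0.05 -0.2 -1"

```text
time_s: 5.27
eef_pos: [0.5269, 0.0595, 0.4003]
eef_rot: [-177.8, -1.4, 0.1]
ft_force: [-2.0, 1.7, -1.7]
finger_gap: 0.0004
```

```bash
python3 st.py
```

```text
5.2667 tip [0.531  0.0659 0.2355] yaw 0.10062030828738937 rho 0.1263035196032958 F tool [-2.  -1.6  1.8]
hook dir est deg -91.63397053927727 joint -17.13397053927727 radial 0.11619952265039701 tool x minus tangent 1.7345908475646608
```

Request:
carry_out:
  increments: "0.3 0 0.05 -0.2 -1; 0.3 0 0.05 -0.2 -1; 0.3 0 0.05 -0.2 -1; 0.3 0 0.05 -0.2 -1; 0.3 0 0.05 -0.2 -1"

```text
time_s: 5.68
eef_pos: [0.5394, 0.0548, 0.4003]
eef_rot: [-177.9, -1.4, 6.2]
ft_force: [-3.6, -0.2, -1.1]
finger_gap: 0.0003
```

```bash
python3 st.py
```

```text
5.6833 tip [0.5427 0.0613 0.2355] yaw 6.169528968837682 rho 0.12621165617085994 F tool [-3.6 -0.2  1. ]
hook dir est deg -85.90137422601448 joint -11.401374226014482 radial 0.11609966474280349 tool x minus tangent 2.070903194852164
```

Request:
carry_out:
  increments: "0.3 0 0.05 -0.2 -1; 0.3 0 0.05 -0.2 -1; 0.3 0 0.05 -0.2 -1; 0.3 0 0.05 -0.2 -1; 0.3 0 0.05 -0.2 -1"

```text
time_s: 6.1
eef_pos: [0.5528, 0.0521, 0.4001]
eef_rot: [-178.1, -1.4, 12.4]
ft_force: [-3.4, -3.6, 1.8]
finger_gap: 0.0006
```

```bash
python3 st.py
```

```text
6.1 tip [0.5555 0.0582 0.2352] yaw 12.405216668631846 rho 0.12565866825148822 F tool [-4.1  2.7 -2. ]
hook dir est deg -79.81131228394973 joint -5.311312283949732 radial 0.11549827231061759 tool x minus tangent 2.2165289525815783
```

Request:
carry_out:
  increments: "0.2 0 0.05 -0.2 -1; 0.2 0 0.05 -0.2 -1; 0.2 0 0.05 -0.1 -1; 0.2 0 0.05 -0.1 -1; 0.2 0 0.05 -0.1 -1"

```text
time_s: 6.52
eef_pos: [0.5634, 0.0529, 0.3988]
eef_rot: [-178.4, -1.5, 17.0]
ft_force: [-3.0, -4.4, 0.8]
finger_gap: 0.0003
```

```bash
python3 st.py
```

```text
6.5167 tip [0.5661 0.0586 0.2339] yaw 17.026179174818758 rho 0.123234531180162 F tool [-4.1  3.3 -1. ]
hook dir est deg -74.55889666352655 joint -0.05889666352655354 radial 0.11285610163032533 tool x minus tangent 1.5850758383453112
```

Request:
carry_out:
  increments: "0.2 0.05 0 -0.2 -1; 0.2 0.05 0 -0.1 -1; 0.2 0.05 0 -0.2 -1; 0.2 0.05 0 -0.1 -1; 0.2 0.05 0 -0.1 -1"

```text
time_s: 6.93
eef_pos: [0.5745, 0.0534, 0.3984]
eef_rot: [-178.6, -1.5, 21.7]
ft_force: [-2.1, -4.3, 1.4]
finger_gap: 0.0004
```

```bash
python3 st.py
```

```text
6.9333 tip [0.577  0.0588 0.2336] yaw 21.72600192863025 rho 0.12198342012808666 F tool [-3.5  3.1 -1.6]
hook dir est deg -69.25854670870903 joint 5.241453291290966 radial 0.11148858590073378 tool x minus tangent 0.9845486373392838
```

Request:
carry_out:
  increments: "0.2 0.1 0 -0.2 -1; 0.2 0.1 0 -0.1 -1; 0.2 0.1 0 -0.2 -1; 0.2 0.1 0 -0.1 -1; 0.2 0.1 0 -0.2 -1"

```text
time_s: 7.35
eef_pos: [0.5814, 0.0526, 0.3982]
eef_rot: [-178.5, -0.8, 27.0]
ft_force: [-14.2, -1.6, 9.7]
finger_gap: 0.0002
```

```bash
python3 st.py
```

```text
7.35 tip [0.5814 0.0576 0.2333] yaw 27.042709369002036 rho 0.12304087646413388 F tool [-13.2  -5.3  -9.7]
hook dir est deg -67.41729299398723 joint 7.082707006012768 radial 0.11264460608951612 tool x minus tangent 4.460002362989268
```

Request:
carry_out:
  increments: "0.12 0 0 0 -1; 0.12 0 0 0 -1; 0.12 0 0 0 -1; 0.12 0 0 0 -1; 0.12 0 0 0 -1"

```text
time_s: 7.77
eef_pos: [0.583, 0.0534, 0.3985]
eef_rot: [-178.4, 0.0, 27.4]
ft_force: [-8.9, -3.7, 4.0]
finger_gap: 0.0005
```

```bash
python3 st.py
```

```text
7.7667 tip [0.5809 0.0575 0.2335] yaw 27.421409485783837 rho 0.1231271870771402 F tool [-9.6 -0.9 -3.9]
hook dir est deg -67.65186715028617 joint 6.848132849713835 radial 0.11273887615871056 tool x minus tangent 5.073276636070002
```

Request:
carry_out:
  increments: "0.15 0 0 0 -1; 0.15 0 0 0 -1; 0.15 0 0 0 -1; 0.15 0 0 0 -1; 0.15 0 0 0 -1"

```text
time_s: 8.18
eef_pos: [0.5854, 0.0545, 0.3986]
eef_rot: [-178.4, 0.9, 27.7]
ft_force: [-8.7, -4.8, 6.2]
finger_gap: 0.0006
```

```bash
python3 st.py
```

```text
8.1833 tip [0.5809 0.0574 0.2337] yaw 27.6864922656216 rho 0.1231928458565905 F tool [-10.1  -0.   -6. ]
hook dir est deg -67.67870021764506 joint 6.8212997823549415 radial 0.11281058137535535 tool x minus tangent 5.365192483266657
```

Request:
carry_out:
  increments: "-1 0 0 0 -1; -1.5 0 -0.5 0 -1; -1.5 0 -2 0.5 -1; -1 0 -3 1 -1; -1 0 -3 1 -1"

```text
time_s: 8.6
eef_pos: [0.5316, 0.0275, 0.4805]
eef_rot: [-178.5, 1.6, 12.7]
ft_force: [1.2, 0.8, 0.0]
finger_gap: 0.0003
```

```bash
python3 plan.py 0.48 -0.25 .45 -79.4 15
```

```text
mm/row 18.92901713760288 deg/row -6.136856961315112
-0.7 1.7 0.2 1.02; -0.6 1.8 0.2 1.02; -0.4 1.8 0.2 1.02; -0.2 1.9 0.2 1.02; 0.0 1.9 0.2 1.02
0.2 1.9 0.2 1.02; 0.4 1.8 0.2 1.02; 0.6 1.8 0.2 1.02; 0.8 1.7 0.2 1.02; 1.0 1.6 0.2 1.02
1.2 1.5 0.2 1.02; 1.3 1.3 0.2 1.02; 1.5 1.2 0.2 1.02; 1.6 1.0 0.2 1.02; 1.7 0.9 0.2 1.02
```

Request:
carry_out:
  increments: "-0.7 1.7 0 1 0; -0.6 1.8 0 1 0; -0.4 1.8 0 1 0; -0.2 1.9 0.2 1 0; 0 1.9 0.2 1 0"

```text
time_s: 9.02
eef_pos: [0.5094, -0.0653, 0.4883]
eef_rot: [-178.5, 0.7, -18.3]
ft_force: [0.3, 0.3, -0.1]
finger_gap: 0.0283
```

Request:
carry_out:
  increments: "0.2 1.9 0.2 1 0; 0.4 1.8 0.2 1 0; 0.6 1.8 0.2 1 0; 0.8 1.7 0.2 1 0; 1 1.6 0.2 1 0"

```text
time_s: 9.43
eef_pos: [0.486, -0.1606, 0.4797]
eef_rot: [-178.1, 0.9, -49.5]
ft_force: [0.4, -0.6, 0.0]
finger_gap: 0.0438
```

Request:
carry_out:
  increments: "1.2 1.5 0.2 1 0; 1.3 1.3 0.2 1 0; 1.5 1.2 0.2 1 0; 1.6 1 0.2 1 0; 1.7 0.9 0.2 1 0"

```text
time_s: 9.85
eef_pos: [0.4646, -0.2567, 0.47]
eef_rot: [-177.9, 1.6, -80.8]
ft_force: [0.2, 0.2, 0.3]
finger_gap: 0.0443
```

```bash
python3 - <<'E'
from geo import *
from scipy.spatial.transform import Rotation as Ro
s=sense();r=Ro.from_euler("xyz",s["eef_rot"],degrees=True);print("grasp",s["eef_pos"]+r.apply([0,0,.159]))
print(s["eef_rot"],s["finger_gap"],s["ft_force"])
ims=[]
for n in("scene","top"):
    f=grab_frame(n); cv2.imwrite(f"pics/{n}1.png",f["color"]); 
    print(n,[(round(d["p"],2),d["at"]) for d in masks_of(f,"hook")])
s=cv2.imread("pics/scene1.png");t=cv2.imread("pics/top1.png")
c=lambda im,x,y,w,h:cv2.resize(im[y:y+h,x:x+w],(400,300),interpolation=cv2.INTER_CUBIC)
cv2.imwrite("pics/crop2.png",np.vstack([np.hstack([c(s,240,140,133,100),c(s,320,270,133,100)]),np.hstack([c(t,320,220,133,100),c(t,160,180,133,100)])]))
E
```

```text
grasp [ 0.46981711 -0.25143318  0.31117234]
[-177.85209029    1.57884951  -80.75346676] 0.044267625210009466 [0.17303571 0.15642678 0.34332218]
scene [(0.69, [368.5, 328.0])]
top [(0.96, [210.8, 207.1])]
```

View pics/crop2.png

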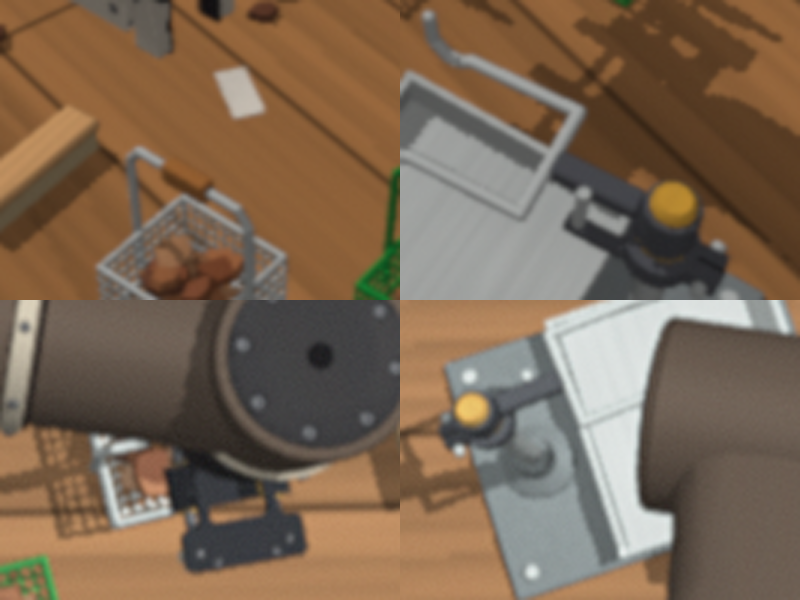

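Request:
carry_out:
  increments: "0.2 -0.1 2.5 -0.1 0.4; 0.2 -0.1 2.5 -0.1 0.4; 0.1 -0.1 2.5 0 0.4; 0 -0.1 2.5 0 0.4; 0 0 2 0 0.4"

```text
time_s: 10.47
eef_pos: [0.4764, -0.2537, 0.3551]
eef_rot: [-176.7, 1.0, -78.3]
ft_force: [1.4, -0.4, -0.8]
finger_gap: 0.0606
```

```bash
python3 - <<'E'
from geo import *
from scipy.spatial.transform import Rotation as Ro
s=sense();r=Ro.from_euler("xyz",s["eef_rot"],degrees=True);g=s["eef_pos"]+r.apply([0,0,.159])
print("grasp",g,s["eef_rot"],s["finger_gap"]); print("to grip, tool axes",r.inv().apply(np.array([.4795,-.25,.157])-g)*100)
S=cam(grab_frame("scene"));a=atz(S,(379.8,306.6),.236);b=atz(S,(360.5,340.8),.236);t=atz(S,(329.3,275.7),.264)
P=np.array([.5838,.1806])
m=(a+b)[:2]/2-P;e=(b-a)[:2];e2=(t-a)[:2]
print(a,b,t,"mid len",np.hypot(*m),np.degrees(np.arctan2(m[1],m[0])),"cross len",np.hypot(*e),np.degrees(np.arctan2(e[1],e[0]))-90,"prong",np.hypot(*e2),np.degrees(np.arctan2(e2[1],e2[0])))
E
```

```text
grasp [ 0.48481654 -0.24904096  0.19636781] [-176.68106384    1.03621561  -78.34444778] 0.060560832572491945
to grip, tool axes [0.05771421 0.76705305 3.89851244]
[0.57576338 0.10571089 0.236     ] [0.64311636 0.13289445 0.236     ] [0.61500649 0.01841802 0.264     ] mid len 0.06644369926528661 -67.3010797841754 cross len 0.0726317421341957 -68.02107063058986 prong 0.09570824061624249 -65.79337413919808
```

Request:
carry_out:
  increments: "0 0.3 1 0 0.4; 0 0.3 1 0 0.4; 0 0.2 1 0 0.4; 0 0 0.6 0 0.4; 0 0 0.3 0 0.4"

```text
time_s: 10.93
eef_pos: [0.4706, -0.2509, 0.3122]
eef_rot: [-176.7, 1.1, -77.8]
ft_force: [-0.8, 0.5, -1.2]
finger_gap: 0.0616
```

```bash
cat > gr.py <<'E'
from geo import *
from scipy.spatial.transform import Rotation as Ro
import sys
s=sense();r=Ro.from_euler("xyz",s["eef_rot"],degrees=True);g=s["eef_pos"]+r.apply([0,0,.159])
print(s["time_s"],"grasp",g.round(4),s["eef_rot"].round(2),"gap",s["finger_gap"],"F",s["ft_force"].round(1))
t=np.array(list(map(float,sys.argv[1:4])));print("to target, tool axes cm",(r.inv().apply(t-g)*100).round(2))
E
python3 gr.py .4795 -.25 .157
```

```text
10.9333 grasp [ 0.4788 -0.2459  0.1535] [-176.7     1.1   -77.81] gap 0.061562441932368386 F [-0.8  0.5 -1.2]
to target, tool axes cm [ 0.4   0.   -0.35]
```

Request:
carry_out:
  increments: "0.3 0 -0.2 0 0; 0.1 0 -0.1 0.2 -0.3; 0 0 0 0 -1; 0 0 0 0 -1; 0 0 0 0 -1"
  force: 30

```text
time_s: 11.35
eef_pos: [0.4724, -0.2555, 0.3173]
eef_rot: [-176.6, 1.1, -79.1]
ft_force: [-0.6, -0.1, -0.1]
finger_gap: 0.0335
```

Request:
carry_out:
  increments: "0 0 0 0 -1; 0 0 0 0 -1; 0 0 0 0 -1; 0 0 -0.5 0 -1; 0 0 -1 0 -1"

```text
time_s: 11.77
eef_pos: [0.4699, -0.2557, 0.3305]
eef_rot: [-176.9, 1.3, -79.2]
ft_force: [-0.8, -0.3, -5.5]
finger_gap: 0.0161
```

```bash
python3 gr.py .4795 -.25 .155
```

```text
11.7667 grasp [ 0.4777 -0.2506  0.1717] [-176.88    1.27  -79.16] gap 0.016064387991369333 F [-0.8 -0.3 -5.5]
to target, tool axes cm [ 0.01 -0.09  1.68]
```

```bash
cat > gb.py <<'E'
# basket pose estimate in hand relative to hook
from geo import *
from scipy.spatial.transform import Rotation as Ro
import sys
P=np.array([.5838,.1806,0]);H=float(sys.argv[4]) if len(sys.argv)>4 else -67.5
s=sense();r=Ro.from_euler("xyz",s["eef_rot"],degrees=True)
r0=Ro.from_euler("xyz",[-176.6,1.1,-79.1],degrees=True)
off=[0,0,.159+.0035]; g=s["eef_pos"]+r.apply(off)
B=r*r0.inv(); bail=B.apply([np.cos(np.radians(-79.4)),np.sin(np.radians(-79.4)),0]);z=B.apply([0,0,1])
a=np.radians(H);Rh=np.array([[np.cos(a),-np.sin(a),0],[np.sin(a),np.cos(a),0],[0,0,1]])
L=Rh.T@(g-P); bh=Rh.T@bail
print(s["time_s"],"grip in hook: radial %.4f lateral %.4f z %.4f"%tuple(L),"bail dir",bh.round(3),"sq err deg",np.degrees(np.arctan(bh[0]/bh[1])).round(2),"basket z in hook",(Rh.T@z).round(3))
print("rot",s["eef_rot"].round(2),"gap",round(s["finger_gap"],4),"F hook",(Rh.T@s["ft_force"]).round(1))
t=P+Rh@np.array(list(map(float,sys.argv[1:4])));print("to target, tool cm",(r.inv().apply(t-g)*100).round(2), "tcp target",(t-r.apply(off)).round(4))
E
python3 gb.py .27 0 .282; python3 plan.py .68 -.073 .444 -157.5 15
```

```text
11.7667 grip in hook: radial 0.3577 lateral -0.2628 z 0.1683 bail dir [ 0.978 -0.207 -0.003] sq err deg -78.04 basket z in hook [0.004 0.004 1.   ]
rot [-176.88    1.27  -79.16] gap 0.0161 F hook [-0.  -0.8 -5.5]
to target, tool cm [-14.15 -24.53  -9.74] tcp target [ 0.6791 -0.074   0.4442]
mm/row 20.04444234337065 deg/row -5.222414539312488
-0.9 -1.6 -0.8 0.87; -1.1 -1.5 -0.8 0.87; -1.2 -1.4 -0.8 0.87; -1.3 -1.3 -0.8 0.87; -1.4 -1.2 -0.8 0.87
-1.5 -1.0 -0.8 0.87; -1.6 -0.9 -0.8 0.87; -1.7 -0.7 -0.8 0.87; -1.8 -0.6 -0.8 0.87; -1.8 -0.4 -0.8 0.87
-1.8 -0.2 -0.8 0.87; -1.9 -0.1 -0.8 0.87; -1.9 0.1 -0.8 0.87; -1.8 0.3 -0.8 0.87; -1.8 0.4 -0.8 0.87
```

Request:
carry_out:
  increments: "-0.9 -1.6 -1.2 0.9 -1; -1.1 -1.5 -1.2 0.9 -1; -1.2 -1.4 -1.2 0.9 -1; -1.3 -1.3 -1.0 0.9 -1; -1.4 -1.2 -0.8 0.9 -1"

```text
time_s: 12.18
eef_pos: [0.5354, -0.1978, 0.3919]
eef_rot: [-178.4, 2.6, -107.4]
ft_force: [0.3, -0.3, -5.6]
finger_gap: 0.0158
```

Request:
carry_out:
  increments: "-1.5 -1 -0.8 0.9 -1; -1.6 -0.9 -0.8 0.9 -1; -1.7 -0.7 -0.8 0.9 -1; -1.8 -0.6 -0.8 0.9 -1; -1.8 -0.4 -0.8 0.9 -1"

```text
time_s: 12.6
eef_pos: [0.6076, -0.1391, 0.44]
eef_rot: [179.9, 3.0, -135.9]
ft_force: [1.1, -0.9, -5.6]
finger_gap: 0.0152
```

```bash
python3 gb.py .27 0 .282; python3 plan.py .68 -.073 .444 -157.5 5
```

```text
12.6 grip in hook: radial 0.3012 lateral -0.0927 z 0.2777 bail dir [ 0.364 -0.931 -0.032] sq err deg -21.35 basket z in hook [ 0.068 -0.008  0.998]
rot [ 179.93    2.96 -135.92] gap 0.0152 F hook [ 1.3  0.6 -5.6]
to target, tool cm [-9.77 -0.51  0.08] tcp target [ 0.6812 -0.0748  0.4443]
mm/row 19.63112988930452 deg/row -4.316502152057808
-2.0 -0.1 -0.1 0.72; -2.0 0.1 -0.1 0.72; -1.9 0.2 -0.1 0.72; -1.9 0.4 -0.1 0.72; -1.9 0.5 -0.1 0.72
```

Request:
carry_out:
  increments: "-2 -0.1 -0.1 0.7 -1; -2 0.1 0 0.7 -1; -1.9 0.2 -0.1 0.7 -1; -1.9 0.4 0 0.7 -1; -1.9 0.5 0 0.8 -1"

```text
time_s: 13.02
eef_pos: [0.6825, -0.0706, 0.4503]
eef_rot: [178.7, 2.6, -158.8]
ft_force: [-0.1, -1.1, -5.9]
finger_gap: 0.0157
```

```bash
python3 gb.py .15 0 .282; python3 - <<'E'
from geo import *
for n in("scene","top"):
    f=grab_frame(n); cv2.imwrite(f"pics/{n}2.png",f["color"])
s=cv2.imread("pics/scene2.png");t=cv2.imread("pics/top2.png")
c=lambda im,x,y,w,h,W:cv2.resize(im[y:y+h,x:x+w],(W,600),interpolation=cv2.INTER_CUBIC)
cv2.imwrite("pics/crop3.png",np.hstack([c(s,270,225,160,150,400)[:,:],c(t,165,160,133,200,400)]))
E
```

```text
13.0167 grip in hook: radial 0.2662 lateral 0.0025 z 0.2880 bail dir [-0.026 -0.999 -0.026] sq err deg 1.49 basket z in hook [ 0.082 -0.028  0.996]
rot [ 178.66    2.6  -158.78] gap 0.0157 F hook [ 0.9 -0.5 -5.9]
to target, tool cm [ 0.54 11.59  0.84] tcp target [0.6357 0.0358 0.4443]
```

View pics/scene2.png

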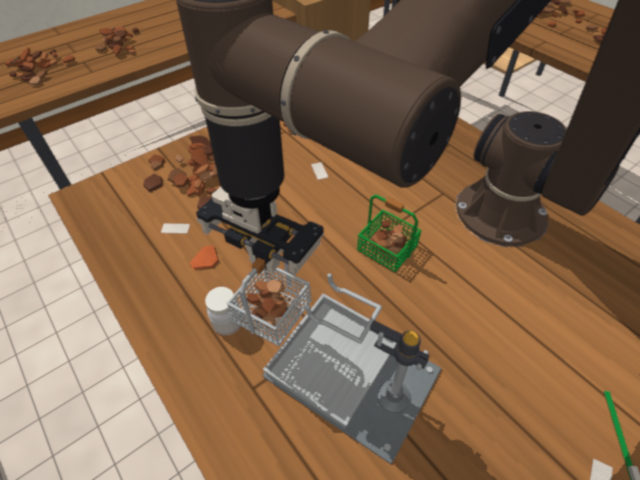

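The basket hangs level in the gripper at (270,300), with the prongs ahead of it at (330–380,280–320). The jar at (222,308) is untouched. Next is a crop to check alignment.

View pics/crop3.png

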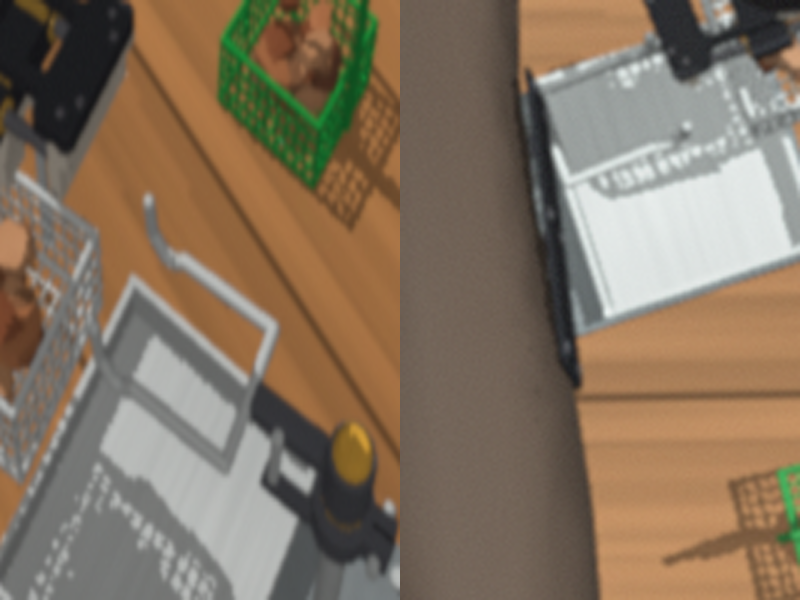

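```bash
python3 - <<'E'
from geo import *
S=cam(grab_frame("scene"));P=np.array([.5838,.1806])
for n,a,b,z in(("tipAB",(330,274.25),(308,302.5),.262),("dip",(342,290),(318,321),.231),("corner",(380,306.25),(361.2,341.25),.237)):
    A,B=atz(S,a,z)[:2],atz(S,b,z)[:2];m=(A+B)/2-P;e=B-A
    print(n,A,B,"r",np.hypot(*m),"dir",np.degrees(np.arctan2(m[1],m[0])),"w",np.hypot(*e),np.degrees(np.arctan2(e[1],e[0]))-90)
for L in(.05,-.05): 
    a=np.radians(-67.5);u=np.array([np.cos(a),np.sin(a)]);n=np.array([-u[1],u[0]]);print("seat bail end",proj(S,[*(P+.15*u+L*n),.238]))
E
```

```text
tipAB [0.61127157 0.01571597] [0.67490207 0.03720751] r 0.16514699548440856 dir -68.96155898029511 w 0.06716194651777227 -71.33732362601907
dip [0.60204836 0.03802912] [0.6726649  0.06022245] r 0.1419640170495015 dir -67.83624724221997 w 0.07402188924063623 -72.5531389509164
corner [0.57551985 0.10580888] [0.64314733 0.13452348] r 0.06560648384800306 dir -67.09569747253985 w 0.07347111456358678 -66.99394519317661
seat bail end [311.19993918 324.20435476]
seat bail end [339.65055773 280.05277582]
```

Request:
carry_out:
  increments: "0.1 1.4 0.1 -0.1 -1; 0.1 1.4 0.1 -0.1 -1; 0.1 1.4 0.1 0 -1; 0 1.4 0.1 0 -1; 0 1.4 0.1 0 -1"

```text
time_s: 13.58
eef_pos: [0.6498, -0.0055, 0.4443]
eef_rot: [178.6, 2.3, -157.3]
ft_force: [0.9, 0.7, -5.4]
finger_gap: 0.0159
```

```bash
python3 gb.py .149 0 .282 -67.8
```

```text
13.5833 grip in hook: radial 0.1933 lateral -0.0027 z 0.2820 bail dir [ 0.006 -1.    -0.021] sq err deg -0.32 basket z in hook [ 0.083 -0.02   0.996]
rot [ 178.65    2.31 -157.27] gap 0.0159 F hook [-0.3  1.1 -5.4]
to target, tool cm [-0.31  4.43  0.11] tcp target [0.6355 0.0366 0.4443]
```

Request:
carry_out:
  increments: "-0.1 1 0 0 -1; -0.1 1 0 0 -1; -0.1 1 0 0 -1; 0 1 0 0 -1; 0 0.4 0.1 0 -1"

```text
time_s: 14.0
eef_pos: [0.6319, 0.0433, 0.4464]
eef_rot: [178.6, 2.5, -157.1]
ft_force: [0.7, -0.3, -5.5]
finger_gap: 0.0157
```

```bash
python3 gb.py .149 0 .242 -67.8; python3 - <<'E'
from geo import *
f=grab_frame("scene"); s=f["color"]
cv2.imwrite("pics/crop4.png",cv2.resize(s[225:375,270:430],(800,600)[:2] if 0 else (640,600),interpolation=cv2.INTER_CUBIC))
E
```

```text
14.0 grip in hook: radial 0.1413 lateral -0.0005 z 0.2841 bail dir [ 0.009 -1.    -0.023] sq err deg -0.51 basket z in hook [ 0.083 -0.023  0.996]
rot [ 178.63    2.46 -157.08] gap 0.0157 F hook [ 0.5  0.5 -5.5]
to target, tool cm [ 0.14 -0.87  4.19] tcp target [0.6352 0.0363 0.4043]
```

View pics/crop4.png

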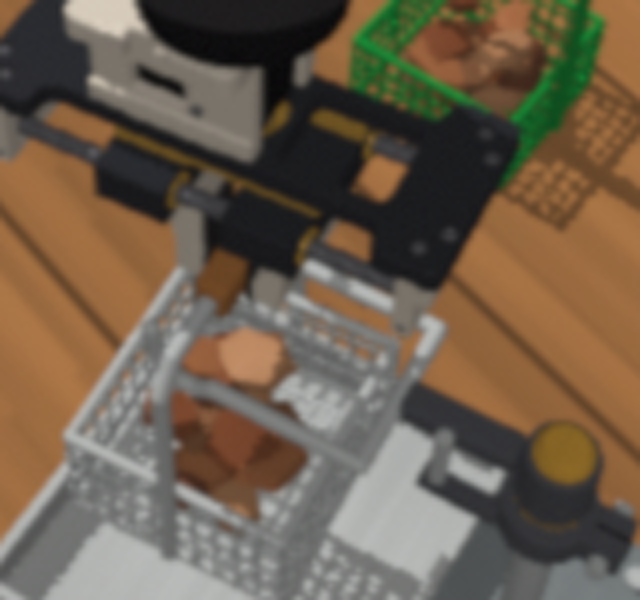

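The crop shows the bail above both prongs, with the prongs between the bail and the basket rim, and the gripper clear of the post. Next I lower it, correcting 8 mm outward.

Request:
carry_out:
  increments: "0 -0.3 0.6 0 -1; 0 -0.3 0.7 0 -1; 0.1 -0.2 0.7 0 -1; 0 0 0.7 0 -1; 0 0 0.5 0 -1"

```text
time_s: 14.47
eef_pos: [0.6358, 0.0355, 0.4112]
eef_rot: [178.7, 2.5, -157.1]
ft_force: [0.2, 0.4, -5.7]
finger_gap: 0.0157
```

```bash
python3 gb.py .149 0 .238 -67.8
```

```text
14.4667 grip in hook: radial 0.1501 lateral 0.0003 z 0.2489 bail dir [ 0.009 -1.    -0.024] sq err deg -0.5 basket z in hook [ 0.083 -0.023  0.996]
rot [ 178.65    2.49 -157.09] gap 0.0157 F hook [-0.3  0.3 -5.7]
to target, tool cm [0.08 0.09 1.09] tcp target [0.6351 0.0364 0.4003]
```

Request:
carry_out:
  increments: "0 0 0.2 0 -1; 0 0 0.15 0 -1; 0 0 0.1 0 -1; 0 0 0.1 0 -1; 0 0 0.1 0 -1"

```text
time_s: 14.88
eef_pos: [0.636, 0.0351, 0.4055]
eef_rot: [178.7, 2.5, -157.1]
ft_force: [-3.6, 2.0, 2.7]
finger_gap: 0.0161
```

```bash
python3 gb.py .149 0 .238 -67.8
```

```text
14.8833 grip in hook: radial 0.1506 lateral 0.0002 z 0.2431 bail dir [ 0.008 -1.    -0.023] sq err deg -0.45 basket z in hook [ 0.083 -0.023  0.996]
rot [ 178.66    2.46 -157.14] gap 0.0161 F hook [-3.2 -2.6  2.7]
to target, tool cm [0.05 0.14 0.52] tcp target [0.6352 0.0365 0.4003]
```

Request:
carry_out:
  increments: "0 0.1 -0.1 0 -1; 0 0.1 0 0 -1; 0 0.1 0 0 -1; 0 0.05 0.05 0 -1; 0 0 0.05 0 -1"

```text
time_s: 15.3
eef_pos: [0.6347, 0.0385, 0.4046]
eef_rot: [178.7, 2.5, -157.2]
ft_force: [-0.5, 0.6, -5.0]
finger_gap: 0.0155
```

```bash
python3 gb.py .149 0 .238 -67.8
```

```text
15.3 grip in hook: radial 0.1470 lateral 0.0005 z 0.2423 bail dir [ 0.007 -1.    -0.024] sq err deg -0.42 basket z in hook [ 0.083 -0.023  0.996]
rot [ 178.66    2.5  -157.17] gap 0.0155 F hook [-0.7 -0.2 -5. ]
to target, tool cm [ 0.07 -0.21  0.43] tcp target [0.635  0.0364 0.4003]
```

Request:
carry_out:
  increments: "0 0 0.1 0 -1; 0 0 0.1 0 -1; 0 0 0.05 0 -1; 0 0 0.05 0 -1; 0 0 0.05 0 -1"

```text
time_s: 15.72
eef_pos: [0.6348, 0.0387, 0.402]
eef_rot: [178.7, 2.5, -157.1]
ft_force: [-2.5, 0.6, 0.6]
finger_gap: 0.0158
```

```bash
python3 gb.py .149 0 .238 -67.8
```

```text
15.7167 grip in hook: radial 0.1468 lateral 0.0007 z 0.2397 bail dir [ 0.008 -1.    -0.024] sq err deg -0.45 basket z in hook [ 0.082 -0.024  0.996]
rot [ 178.7     2.51 -157.14] gap 0.0158 F hook [-1.5 -2.1  0.6]
to target, tool cm [ 0.08 -0.22  0.16] tcp target [0.635  0.0365 0.4003]
```

Request:
carry_out:
  increments: "0 0.1 -0.05 0 -1; 0 0.1 0 0 -1; 0 0 0.05 0 -1; 0 0 0.05 0 -1; 0 0 0.05 0 -1"

```text
time_s: 16.13
eef_pos: [0.6341, 0.0407, 0.401]
eef_rot: [178.7, 2.6, -157.1]
ft_force: [-4.7, 0.5, 1.8]
finger_gap: 0.0157
```

```bash
python3 gb.py .149 0 .238 -67.8; python3 -c "
from cell import *;print(sense()['wrist_torque'])"
```

```text
16.1333 grip in hook: radial 0.1448 lateral 0.0009 z 0.2387 bail dir [ 0.008 -1.    -0.025] sq err deg -0.46 basket z in hook [ 0.082 -0.024  0.996]
rot [ 178.71    2.55 -157.13] gap 0.0157 F hook [-2.3 -4.2  1.8]
to target, tool cm [ 0.1  -0.42  0.05] tcp target [0.6349 0.0365 0.4003]
[0.11209443 1.44025734 0.0756303 ]
```

```bash
python3 - <<'E'
from geo import *
f=grab_frame("scene"); s=f["color"];t=grab_frame("top")["color"]
cv2.imwrite("pics/crop5.png",cv2.resize(s[265:365,290:410],(720,600),interpolation=cv2.INTER_CUBIC))
S=cam(f);P=np.array([.5838,.1806])
a=np.radians(-67.8);u=np.array([np.cos(a),np.sin(a)]);n=np.array([-u[1],u[0]])
for r,l,z in((.15,.05,.238),(.15,-.05,.238),(.15,.05,.24),(.145,.05,.238),(.15,-.036,.231)): print(r,l,z,(proj(S,[*(P+r*u+l*n),z])-[290,265])*6)
E
```

```text
0.15 0.05 0.238 [127.819935   352.57651194]
0.15 -0.05 0.238 [299.94318437  88.74461243]
0.15 0.05 0.24 [127.63208636 348.93732103]
0.145 0.05 0.238 [143.63442409 360.57746651]
0.15 -0.036 0.231 [276.91152615 136.84121417]
```

View pics/crop5.png

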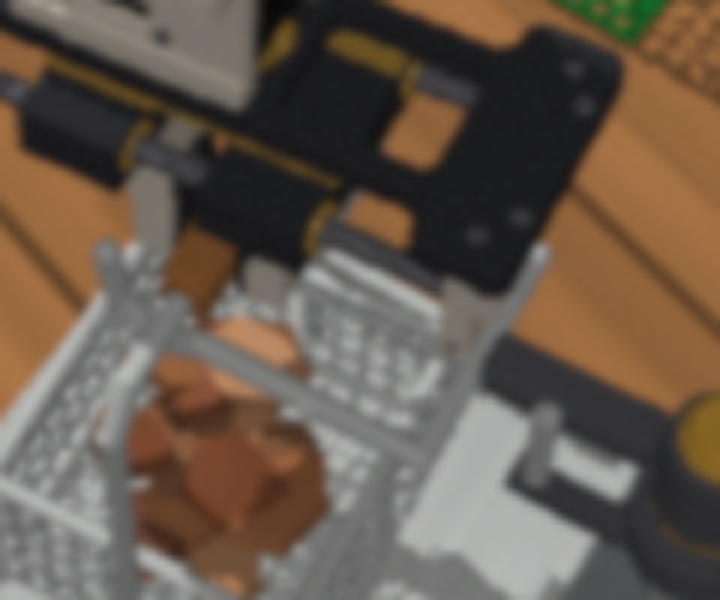

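Request:
carry_out:
  increments: "0.1 0.1 0 0 -1; 0.1 0.1 0 0 -1; 0.05 0 0 0 -1; 0 0 0 0 -1; 0 0 0 0 -1"

```text
time_s: 16.65
eef_pos: [0.632, 0.041, 0.4014]
eef_rot: [178.8, 2.8, -157.2]
ft_force: [0.1, -0.1, -2.2]
finger_gap: 0.0158
```

```bash
python3 gb.py .149 0 .238 -67.8; python3 -c "
from cell import *;print(sense()['wrist_torque'])"
```

```text
16.65 grip in hook: radial 0.1440 lateral -0.0003 z 0.2391 bail dir [ 0.007 -1.    -0.029] sq err deg -0.42 basket z in hook [ 0.08  -0.028  0.996]
rot [ 178.81    2.77 -157.17] gap 0.0158 F hook [ 0.1  0.1 -2.2]
to target, tool cm [-0.02 -0.51  0.1 ] tcp target [0.6342 0.0365 0.4003]
[-0.44724223  0.06932833 -0.06330709]
```

Request:
carry_out:
  increments: "0 0 0.05 0 -1; 0 0 0.05 0 -1; 0 0 0.05 0 -1; 0 0 0.05 0 -1; 0 0 0.05 0 -1"

```text
time_s: 17.07
eef_pos: [0.6319, 0.041, 0.4011]
eef_rot: [178.9, 2.9, -157.1]
ft_force: [-3.2, -0.7, 4.5]
finger_gap: 0.0159
```

```bash
python3 gb.py .149 0 .238 -67.8; python3 -c "
from cell import *;print(sense()['wrist_torque'])"
```

```text
17.0667 grip in hook: radial 0.1440 lateral -0.0002 z 0.2388 bail dir [ 0.008 -1.    -0.03 ] sq err deg -0.45 basket z in hook [ 0.079 -0.03   0.996]
rot [ 178.86    2.86 -157.13] gap 0.0159 F hook [-0.5 -3.2  4.5]
to target, tool cm [-0.01 -0.5   0.07] tcp target [0.6339 0.0365 0.4003]
[-0.28402661  1.07563502 -0.03992745]
```

Request:
carry_out:
  increments: "0.05 0 -0.05 0 -1; 0.05 0 0 0 -1; 0 0 0 0 -1; 0 0 0 0 -1; 0 0 0 0 -0.7"
  force: 8

```text
time_s: 17.48
eef_pos: [0.6313, 0.0408, 0.4012]
eef_rot: [178.9, 2.9, -157.1]
ft_force: [-0.9, -0.5, 0.7]
finger_gap: 0.016
```

```bash
python3 gb.py .149 0 .238 -67.8
```

```text
17.4833 grip in hook: radial 0.1440 lateral -0.0005 z 0.2389 bail dir [ 0.008 -0.999 -0.032] sq err deg -0.46 basket z in hook [ 0.079 -0.031  0.996]
rot [ 178.86    2.93 -157.13] gap 0.016 F hook [ 0.1 -1.   0.7]
to target, tool cm [-0.04 -0.5   0.08] tcp target [0.6337 0.0364 0.4003]
```

Request:
carry_out:
  increments: "0 0 0 0 -0.5; 0 0 0 0 -0.4; 0 0 0 0 -0.3; 0 0 0 0 -0.2; 0 0 0 0 -0.1"

```text
time_s: 17.9
eef_pos: [0.6314, 0.0412, 0.4006]
eef_rot: [178.8, 2.9, -157.1]
ft_force: [-0.0, 0.8, -0.2]
finger_gap: 0.0364
```

```bash
python3 gb.py .149 0 .238 -67.8; python3 - <<'E'
from geo import *
f=grab_frame("scene"); s=f["color"]
cv2.imwrite("pics/crop6.png",cv2.resize(s[265:365,290:410],(720,600),interpolation=cv2.INTER_CUBIC))
E
```

```text
17.9 grip in hook: radial 0.1436 lateral -0.0003 z 0.2384 bail dir [ 0.008 -0.999 -0.031] sq err deg -0.47 basket z in hook [ 0.08  -0.031  0.996]
rot [ 178.83    2.92 -157.12] gap 0.0364 F hook [-0.7  0.3 -0.2]
to target, tool cm [-0.02 -0.54  0.03] tcp target [0.6338 0.0364 0.4003]
```

View pics/crop6.png

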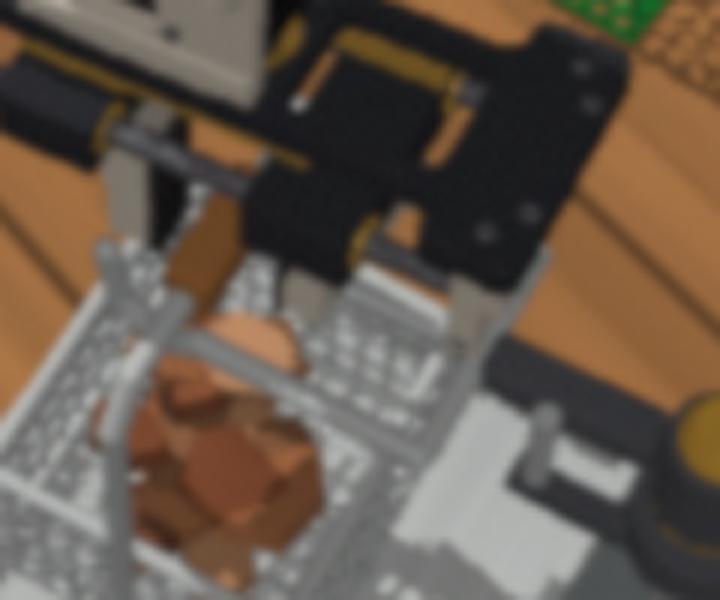

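The jaws are open and clear of the grip (210,240), and the bail rests in the near prong's dip (165,315). Next I lift straight out.

Request:
carry_out:
  increments: "0 0 -0.5 0 -0.1; 0 0 -1 0 -0.1; 0 0 -1.5 0 -0.1; 0 0 -2 0 -0.1; 0 0 -3 0 -0.1"

```text
time_s: 18.37
eef_pos: [0.6273, 0.0381, 0.4784]
eef_rot: [178.7, 2.3, -157.1]
ft_force: [0.8, -0.0, 0.2]
finger_gap: 0.0396
```

Request:
carry_out:
  increments: "2 2 -3 0 -0.1; 3 -2 -2 0 -0.1; 3 -2 -1 0 -0.1; 3 -2 0 0 -0.1; 3 -2 0 0 -0.1"

```text
time_s: 18.78
eef_pos: [0.5195, -0.0722, 0.5445]
eef_rot: [179.0, 3.0, -156.7]
ft_force: [-0.5, -0.6, -0.2]
finger_gap: 0.0393
```

Request:
carry_out:
  increments: "3 -3 0 0 -0.1; 3 -3 0 0 -0.1; 0 -3 0 0 -0.1; 0 -2 0 0 -0.1; 0 0 0 0 -0.1"

```text
time_s: 19.2
eef_pos: [0.5006, -0.2022, 0.5497]
eef_rot: [179.4, 3.7, -156.7]
ft_force: [-0.5, 0.5, -0.2]
finger_gap: 0.0392
```

```bash
python3 - <<'E'
from geo import *
f=grab_frame("scene");t=grab_frame("top");S,T=cam(f),cam(t)
c=lambda im,x,y,w,h:cv2.resize(im[y:y+h,x:x+w],(400,600),interpolation=cv2.INTER_CUBIC)
cv2.imwrite("pics/crop7.png",np.hstack([c(f["color"],280,235,140,210),c(t["color"],170,150,120,180)]))
for k,z in(("jar",.05),("scrub_brush",.018),("big_sherd",.008)):
    m=masks_of(f,k); print(k,m and atz(S,m[0]["at"],z))
s=sense();print(s["time_s"],s["eef_pos"],s["ft_force"])
E
```

```text
jar [ 0.75236746 -0.17411027  0.05      ]
scrub_brush [ 0.50907031 -0.47207974  0.018     ]
big_sherd [ 0.70890176 -0.36001261  0.008     ]
19.45 [ 0.50055085 -0.19871635  0.54902092] [-0.0410359   1.22101969  0.55018718]
```

View pics/crop7.png

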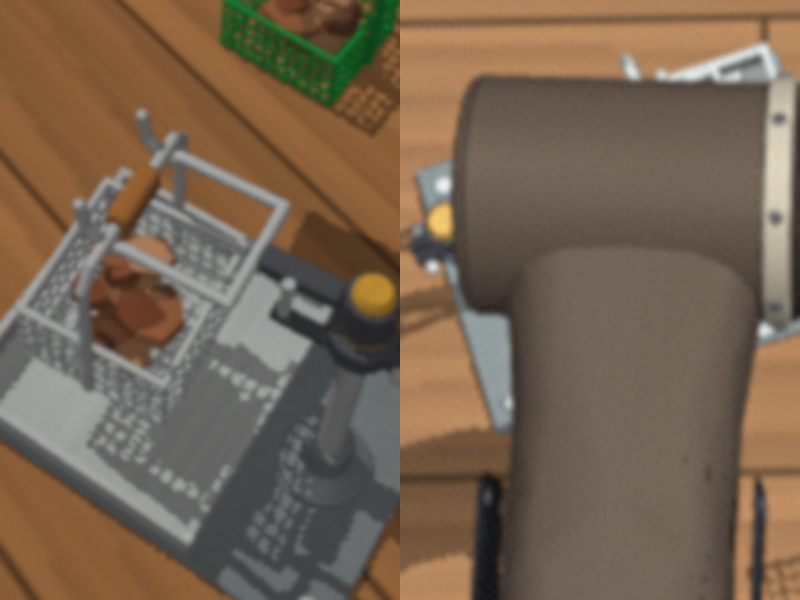

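The left panel shows the bail lying in the dips of both prongs at (165,150) and (105,235), with the basket level, the hook against its pin and the robot clear. The grip centre at scene (326.6,303.3) agrees with the predicted seat pixel (about 326,302). I'll let it settle briefly, then hand in.

Request:
carry_out:
  increments: "0 0 0 0 -0.1; 0 0 0 0 -0.1; 0 0 0 0 -0.1; 0 0 0 0 -0.1; 0 0 0 0 -0.1"

```text
time_s: 19.87
eef_pos: [0.5006, -0.1954, 0.5496]
eef_rot: [179.3, 3.7, -156.2]
ft_force: [-0.4, 0.1, -0.3]
finger_gap: 0.0395
```

```bash
python3 - <<'E'
from geo import *
f=grab_frame("scene")["color"]
a=cv2.imread("pics/scene0.png")
for n,(x,y) in dict(jar=(205,280),sherd=(188,240),brush=(225,172)).items():
    r=cv2.matchTemplate(f[y-15:y+65,x-15:x+65],a[y:y+50,x:x+50],cv2.TM_CCOEFF_NORMED);print(n,cv2.minMaxLoc(r)[1],np.array(cv2.minMaxLoc(r)[3])-15,"px moved")
print(job_done())
E
```

```text
jar 0.9998903274536133 [0 0] px moved
sherd 0.9990871548652649 [0 0] px moved
brush 0.9996734857559204 [0 0] px moved
the job is handed in; nothing more can be done
None
```

The basket of sherds is hanging on the swivel hook with the bail in both dips, and the job was handed in at about 20 s of the 72 s allowed. No verdict is reported.

- **Hook:** I swung it round with closed fingers until it stopped at about +0.12 rad. I held it there with 10–13 N across the prong for about 1 s, an estimated 15–25 N at the pin. It did not move.
- **Basket:** I took the steel basket by its wooden grip and left the green look-alike alone. I brought the bail in over the prong tips and lowered it by feel. The hook carried about 10 N at the most, then the full weight, before I opened the jaws.
- **Last checks:**
  - The picture shows the bail in both dips, the basket level and the hook against its pin.
  - The grip centre is within about 2 pixels of where the seat should appear.
  - The jar, big sherd and brush moved 0 pixels by template match, and the gripper is clear.
- **Disagreements:**
  - While the bail was seated, the arm's position put the grip at 144 mm from the post instead of 150 mm. My camera radii to the hook also read 2–8 mm short. I relied on the felt dip and the picture instead.
  - The network masks suggested the bystanders had shifted 5–10 mm, which the template match does not support.
- **Arm tilt:** the tool drifted up to about 4° off vertical during the run, with no visible effect on the hung basket.

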